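# Turn a leaf of a glaze sample stand

## Robot

A 7-joint arm with a two-finger parallel gripper is mounted at the origin on the work surface. World frame = base frame: x ahead of the robot, y to its left, z up, the work surface at z = 0. Lengths are in m, angles in rad, forces in N, time in s.
With the tool pointing down it reaches from about 0.4 to 0.85 m from the base axis. Payload 10.4 kg.
Tool frame: the origin (TCP) lies at the very end of the fingers, on their centre line; the grasp point (between the pads) lies 19 mm behind it; x points along the fingers, z is the direction in which the jaws open and shut, and the axes are right-handed (so a half turn about x gives the same grasp; the last joint's range is limited). The gripper opens to 85 mm and grips with 20 to 120 N. Pads are 22 mm wide; open, the fingers measure 114 mm over their backs; the gripper's body (76 mm by 85 mm) begins 54 mm behind the grasp point. The pads swing forward as they close: fully open they stand 13 mm farther back than shut.
Start: joints at [1.261, 0.332, -0.065, 1.46, 0.022, 1.35, -0.088], TCP at [0.177, -0.599, 0.231] pointing down, gripper open.
Joint ranges: [-2.6, 2.6], [-0.5, 2.12], [-1.47, 1.34], [0.16, 2.42], [-1.27, 4.41], [0.06, 2.06], [-2.6, 2.6]. Speed limits (rad/s): [2.22, 2.22, 2.79, 2.79, 3.14, 3.14, 3.14].

## Interface

Orientations are given as a unit quaternion [x, y, z, w].
In Python, from workcell import telemetry, viewer, manip, spot_in, mark_of gives the robot as it stands. The module is installed in compiled form; this text tells all that it offers.
- The arm moves only by the shell command python3 -m crank 'ROWS' [FORCE]. ROWS is JSON, a list of rows, each a list of 3 entries, a list of its own where there are three numbers: the closure, from 0 (fully open) to 1 (shut), then the shift along the world's x, y, z in cm, then the turn, a rotation vector about the world's x, y, z in rad. A call has 1 to 12 rows; each row shifts and turns the commanded pose from where the row before left it; what a row does not reach is not made up. A row lasts 1/12 s, in which the tool goes at most 41.7 mm and 7.16 degrees, less where a joint would pass 70% of its speed; a pose out of reach is approached as far as the arm can. A call with a gripper value outside its range is refused whole. The fingers move at their own pace and stop on an object; FORCE is the grip in N (left out, the last holds). Time passes only in rows, so rows that do not move let the fingers close. It gives the time, the measured TCP pose, the force and the opening at its end, in the units of the state.
- telemetry.get_obs(): the state, without advancing time (a new reading comes with each control period).
- viewer.camera(name): name is "side" or "top" or "wrist"; returns a dict with "frame" (480x640x3 uint8, red, green, blue), "intrinsics" (3x3 intrinsics, pixels), "k1" (the pictures are not rectified: a ray, as slopes to the right and down, at radius r is drawn at 1 + k1 r^2 times it, then the intrinsics apply), "cam_to_world" (4x4, takes a point from camera to world coordinates). Camera axes: x right, y up, looking along -z (the intrinsics and any distortion apply to the point x, -y, -z); pixel columns grow to the right and rows downward; lengths in m; the calibration is good to about 2 mm. A picture is of the moment at which its call begins. There is no depth.
- manip.hand_in(): hands the job in, once; it reports no verdict.
Trained networks look in a picture, given as the dict that the camera call returned (one of the last four; its "shot" number tells which), for a name from the list of things; names that differ only in an ending like _2 or _b are one class to them, and where a whole thing is asked for, a point or a joint stands for the part that bears it (a point fixed in the world has none). Each returns a list of dicts, best first, with "conf" (0 to 1); they miss things now and then, are a little off and sometimes report something else, mostly with a low value. They report only what shows in the picture. A call takes as long as a camera call.
- spot_in(thing, picture): "location" ([x, y, z] in m, in the coordinates of the camera as it stood for that picture, good to about 4 mm: the middle of the surface that is visible of it).
- mark_of(thing, picture): "location" ([x, y, z] in m, in the coordinates of the camera as it stood for that picture, good to about 4 mm: a listed point, or the origin of a listed thing).
The state is a dict: "clock": time; "joint_pos": joint angles; "joint_velocities": joint speeds; "tau": joint torques, N m; "position": TCP position; "ee_rot": TCP orientation; "ft_force": force on the tool from outside, world axes, zero at the start; "torque": the same for the moment, N m; "grip_width": opening from 0.0 (shut) to 1.0 (fully open).
Only numpy, scipy, OpenCV 4.12 (cv2) and the standard library are available. Lean on these libraries where they do the work, as an engineer would, in place of code of your own. Each camera call takes 0.05 s, during which the arm holds its last target. There are 200 camera calls.

## Task

Two glaze sample stands lie on the pottery bench, each with one wooden leaf hinged on a spine. With a fingertip, gently turn over the leaf that carries three small round tiles and press it down until it lies fully flat on the other side of its spine. Push only: do not pinch or fling the leaf, do not shift or lift its stand, and leave the leaf with the single square tile, its stand and everything else on the bench alone.

Things in the scene. Friction and masses are not known exactly. Their poses are not given: they have to be found in the camera images.
- disc_stand: Sample stand with the leaf to be turned (three round tiles); weighs about 2 kg and stands loose. Origin: centre of its underside. x axis: along the spine; y axis: across the spine, from the side where the leaf lies at the start to the empty side. Steel foot 112 x 198 x 10 mm, plywood block above it 106 x 190 mm, its top at 52 mm. The spine (hinge line) runs along x at y = 0, 60 mm above the underside.
- disc_leaf (a joint): Angle of the leaf with three round tiles, radians: 0 = lying flat on the stand's -y side, 1.57 = upright, 3.14 = lying flat on the +y side (both are end stops). It is stiff: the leaf stays at whatever angle it is left, and some 2 N at its free edge turns it. At the start between 0 and 0.25.
- disc_edge (a point): Middle of the free edge of the three-disc leaf: in the leaf's mid-plane, 130 mm from the spine. The leaf is a wooden panel 100 mm along the spine, 10 mm thick, reaching from 8 to 130 mm from the spine; three round white tiles of 27 mm in a row along the spine direction are set through it, 1 mm proud on both faces. When flat its outer 35 mm overhang the block, with about 55 mm of free height beneath to the table.
- square_stand: The other stand, same size and shape, to be left alone; weighs about 2 kg and stands loose. Origin: centre of its underside. x axis: along the spine; y axis: across the spine, from the side where the leaf lies at the start to the empty side. Steel foot 112 x 198 x 10 mm, plywood block above it 106 x 190 mm, its top at 52 mm. The spine (hinge line) runs along x at y = 0, 60 mm above the underside.
- square_leaf (a joint): Angle of the leaf with one square tile, to be left alone, radians: 0 = lying flat on the stand's -y side, 1.57 = upright, 3.14 = lying flat on the +y side (both are end stops). It is stiff: the leaf stays at whatever angle it is left, and some 2 N at its free edge turns it. At the start between 0 and 0.25.
- square_edge (a point): Middle of the free edge of the square-tile leaf: in the leaf's mid-plane, 130 mm from the spine. The leaf is a wooden panel 100 mm along the spine, 10 mm thick, reaching from 8 to 130 mm from the spine; one square white tile of 68 mm is set through it, 1 mm proud on both faces. When flat its outer 35 mm overhang the block, with about 55 mm of free height beneath to the table.
- mug: Bystander: terracotta mug, 80 mm across, 90 mm tall, origin under its centre
- jar: Bystander: jar, 70 mm across, 90 mm tall, origin under its centre
- bottle: Bystander: bottle, 56 mm across, 150 mm tall, origin under its centre
- bowl: Bystander: bowl, 110 mm across, 45 mm tall, origin under its centre
- brush: Bystander: brush lying along its x axis, 130 mm long, origin on its underside
- rib: Bystander: flat wooden rib 90 x 50 x 8 mm, origin under its centre
- wedge_block: Bystander: cork block 50 x 50 x 35 mm, origin under its centre

How it is judged:
On the way, in this order (a step that is already met when the one before it is completed fails the run):
1. the leaf with round tiles is pushed upright or beyond by the fingers (value of joint disc_leaf above 1.5 rad and contact force between the fingers and disc_leaf above 0.2 N).
2. the leaf lies flat on the other side (value of joint disc_leaf above 3.06 rad), for 0.2 s.
At the end, for the whole second after the job is handed in: The three-disc leaf lies at rest within 0.08 rad (about 5 degrees) of flat on the other side; its stand is level and within 25 mm of its start; the square-tile leaf and its stand are within 15 mm of their start (value of joint disc_leaf above 3.06 rad and velocity of joint disc_leaf below 0.1 rad/s and distance of disc_stand from where it was at the start of the episode below 0.025 m and angle between disc_stand's own z axis and vertical below 0.05 rad and distance of each of square_edge, square_stand from where it was at the start of the episode below 0.015 m); the robot touches nothing.
It fails at once if the turned leaf is pushed with more than 35 N, or pinched (contact force between the fingers and disc_leaf above 35 N).
It fails at once if the leaf is flung (faster than 4 rad/s) (velocity of joint disc_leaf above 4 rad/s).
It fails at once if the stand of the round tiles is shifted more than 25 mm, tipped or lifted (distance of disc_stand from where it was at the start of the episode above 0.025 m or angle between disc_stand's own z axis and vertical above 0.1 rad or height (world z) of disc_stand above 0.01 m).
It fails at once if the square-tile leaf or its stand is moved more than 15 mm (distance of any of square_edge, square_stand from where it was at the start of the episode above 0.015 m).
It fails at once if a bystander is moved more than 20 mm or lifted (distance of any of mug, jar, bottle, bowl, brush, rib, wedge_block from where it was at the start of the episode above 0.02 m).
It also fails if it takes over 51 s, if anything falls off the work surface, if the arm or the gripper's body presses on something with over 40 N, if the wrist force passes 120 N, or if a joint passes its speed limit or range.

## Working session

There is one attempt and no reset: what is moved stays moved. The work goes in short steps, Python scripts to look and compute and a shell command to move; the robot and the scene stay as the last step left them, time stands still between calls to the robot, and variables do not carry over. Pictures are saved under pics/ and viewed, about 8 in all and at most 12, crops included, and the job is handed in when it is done.

```bash
mkdir -p pics
cat > h.py <<'E'
import numpy as np, cv2
from workcell import telemetry, viewer, manip, spot_in, mark_of
def w(p,c):
    M=np.array(c["cam_to_world"]); return (M@np.r_[p,1])[:3]
def proj(P,c):
    M=np.linalg.inv(np.array(c["cam_to_world"])); q=M@np.r_[P,1]
    x,y=q[0]/-q[2],-q[1]/-q[2]; s=1+c["k1"]*(x*x+y*y); K=np.array(c["intrinsics"])
    return K[0,0]*x*s+K[0,2],K[1,1]*y*s+K[1,2]
def save(c,n): cv2.imwrite(f"pics/{n}.png",c["frame"][:,:,::-1])
E
python3 - <<'E'
from h import *
np.set_printoptions(precision=3,suppress=True)
for n in ["top","side"]:
    c=viewer.camera(n); save(c,n+"0")
    print(n,np.array(c["cam_to_world"])[:3,3])
    for t in ["disc_stand","disc_edge","square_stand","square_edge","mug","jar","bottle","bowl","brush","rib","wedge_block"]:
        print(t,[(round(d["conf"],2),w(d["location"],c)) for d in mark_of(t,c)[:2]])
    for t in ["disc_leaf","square_leaf"]:
        print("spot",t,[(round(d["conf"],2),w(d["location"],c)) for d in spot_in(t,c)[:2]])
o=telemetry.get_obs(); print(o)
E
```

```text
top [ 0.387 -0.02   1.471]
disc_stand [(0.64, array([ 0.471,  0.063, -0.003]))]
disc_edge [(0.77, array([ 0.632, -0.18 ,  0.075]))]
square_stand [(0.96, array([ 0.468,  0.061, -0.002]))]
square_edge [(0.69, array([ 0.469,  0.062, -0.003])), (0.57, array([ 0.444, -0.066,  0.072]))]
mug [(0.93, array([0.577, 0.383, 0.001]))]
jar [(0.95, array([ 0.431,  0.342, -0.001])), (0.57, array([ 0.551, -0.381,  0.004]))]
bottle [(0.67, array([ 0.579,  0.383, -0.001])), (0.66, array([ 0.701,  0.378, -0.005]))]
bowl [(0.57, array([0.316, 0.294, 0.001]))]
brush [(0.56, array([ 0.555, -0.38 ,  0.004]))]
rib [(0.49, array([ 0.384, -0.359,  0.001]))]
wedge_block [(0.57, array([ 0.383, -0.356,  0.001]))]
spot disc_leaf [(0.92, array([ 0.638, -0.123,  0.071]))]
spot square_leaf [(0.65, array([ 0.453, -0.005,  0.072]))]
side [0.168 0.74  0.619]
disc_stand [(0.59, array([ 0.648, -0.054,  0.003])), (0.54, array([ 0.445, -0.066,  0.073]))]
disc_edge [(0.55, array([ 0.632, -0.182,  0.078]))]
square_stand [(0.57, array([ 0.465,  0.064, -0.001]))]
square_edge [(0.7, array([ 0.449, -0.07 ,  0.074]))]
mug [(0.97,
[... 285 characters left out ...]
0.338,  0.001])), (0.22, array([ 0.698,  0.378, -0.002]))]
wedge_block [(0.81, array([ 0.386, -0.356,  0.003]))]
spot disc_leaf [(0.78, array([ 0.631, -0.118,  0.073]))]
spot square_leaf [(0.68, array([0.453, 0.008, 0.075]))]
{'clock': 1.4, 'joint_pos': array([ 1.261,  0.332, -0.065,  1.46 ,  0.022,  1.35 , -0.089]), 'joint_velocities': array([ 0.002,  0.001, -0.001, -0.001, -0.   , -0.   , -0.001]), 'tau': array([ -0.   , -62.522,   0.049, -39.183,   0.017,   0.002,   0.   ]), 'position': array([ 0.177, -0.599,  0.231]), 'ee_rot': array([ 0.423,  0.566, -0.423,  0.566]), 'ft_force': array([ 0.29 ,  0.885, -0.198]), 'torque': array([ 0.03 , -0.009,  0.061]), 'grip_width': 0.9970418830229858}
```

View pictures.

View pics/top0.png

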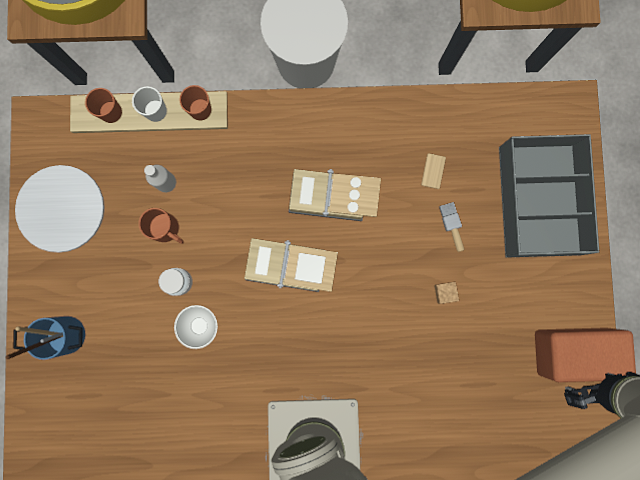

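View pics/side0.png

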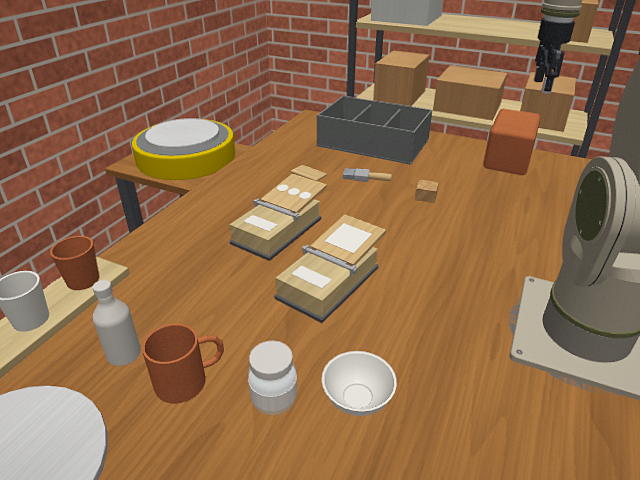

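Top view: disc leaf's tiles at about (354,195) with the spine at (328,193), empty side to the left (+y); square stand at (290,265). Side view agrees. The organizer (550,195) and the brick (585,355) are near the arm's way, so I lift first.

```bash
cat >> h.py <<'E'
from scipy.spatial.transform import Rotation as R
S=np.array([.648,-.054,0]); E0=np.array([.632,-.181,.0765])
u=(S-E0)*[1,1,0]; u/=np.linalg.norm(u); s=np.array([u[1],-u[0],0]); zz=np.array([0,0,1.])
np.set_printoptions(precision=3,suppress=True)
def goal(tau,sg):
    d=np.sin(tau)*u-np.cos(tau)*zz; z=sg*s
    return R.from_matrix(np.c_[d,np.cross(z,d),z])
def turn(tau,sg): # rotvec world
    return (goal(tau,sg)*R.from_quat(telemetry.get_obs()["ee_rot"]).inv()).as_rotvec()
E
python3 - <<'E'
from h import *
o=telemetry.get_obs(); print(R.from_quat(o["ee_rot"]).as_matrix(),u,s)
for sg in (1,-1):
  for t in (0,40,45): print(sg,t,turn(np.radians(t),sg))
E
python3 -m crank '[[1,[0,0,3],[0,0,0]],[1,[1,0,4],[0,0,0]],[1,[2,1,4],[0,0,0]],[1,[3,1,3],[0,0,0]],[1,[3,2,0],[0,0,0]],[1,[3,2,0],[0,0,0]]]' 20
```

```text
[[ 0.     0.959  0.283]
 [-0.     0.283 -0.959]
 [-1.     0.     0.   ]] [ 0.125  0.992 -0.   ] [ 0.992 -0.125  0.   ]
1 0 [-0.     0.     1.159]
1 40 [ 0.562 -0.478  1.109]
1 45 [ 0.632 -0.537  1.096]
-1 0 [ 0.     0.    -1.983]
-1 40 [ 0.533  0.626 -1.89 ]
-1 45 [ 0.598  0.703 -1.865]
clock: 1.9
position: [0.2948, -0.5409, 0.3686]
ee_rot: [0.423, 0.565, -0.424, 0.567]
ft_force: [-0.2, -1.3, -1.4]
grip_width: 0.142
```

```bash
python3 -m crank '[[1,[2.7,2.2,-0.8],[0,0,0.097]],[1,[2.7,2.2,-0.8],[0,0,0.097]],[1,[2.7,2.2,-0.8],[0,0,0.097]],[1,[2.7,2.2,-0.8],[0,0,0.097]],[1,[2.7,2.2,-0.8],[0,0,0.097]],[1,[2.7,2.2,-0.8],[0,0,0.097]],[1,[2.7,2.2,-0.8],[0,0,0.097]],[1,[2.7,2.2,-0.8],[0,0,0.097]],[1,[2.7,2.2,-0.8],[0,0,0.097]],[1,[2.7,2.2,-0.8],[0,0,0.097]],[1,[2.7,2.2,-0.8],[0,0,0.097]],[1,[2.7,2.2,-0.8],[0,0,0.097]]]'
python3 -m crank '[[1,[0,0,0],[0.087,-0.011,0]],[1,[0,0,0],[0.087,-0.011,0]],[1,[0,0,0],[0.087,-0.011,0]],[1,[0,0,0],[0.087,-0.011,0]],[1,[0,0,0],[0.087,-0.011,0]],[1,[0,0,0],[0.087,-0.011,0]],[1,[0,0,0],[0.087,-0.011,0]],[1,[0,0,0],[0.087,-0.011,0]],[1,[0,0,0],[0,0,0]],[1,[0,0,0],[0,0,0]]]'
python3 - <<'E'
from h import *
o=telemetry.get_obs(); print(R.from_quat(o["ee_rot"]).as_matrix(),turn(np.radians(40),1),o["joint_pos"],o["position"])
c=viewer.camera("side"); save(c,"side1")
E
```

```text
clock: 2.9
position: [0.6188, -0.2757, 0.2701]
ee_rot: [0.041, 0.706, -0.041, 0.706]
ft_force: [0.1, 1.1, -0.4]
grip_width: -0.0
clock: 3.73
position: [0.6173, -0.278, 0.2688]
ee_rot: [0.283, 0.647, 0.202, 0.678]
ft_force: [-0.2, 0.1, 0.7]
grip_width: -0.003
[[ 0.081  0.093  0.992]
 [ 0.64   0.759 -0.123]
 [-0.764  0.645  0.002]] [-0.002  0.002 -0.002] [ 0.936  0.752 -0.566  1.004 -0.285  1.713  0.325] [ 0.617 -0.278  0.269]
```

View pics/side1.png

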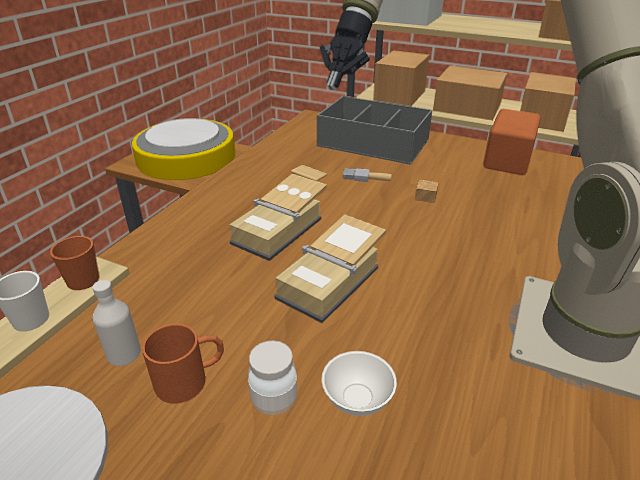

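```bash
python3 -m crank '[[1,[0.1,0.8,-3],[0,0,0]],[1,[0.1,0.8,-3],[0,0,0]],[1,[0.1,0.8,-3],[0,0,0]],[1,[0.1,0.8,-3],[0,0,0]],[1,[0.1,0.8,-3],[0,0,0]],[1,[0.1,0.8,-3],[0,0,0]],[1,[0.1,0.6,-2.5],[0,0,0]],[1,[0,0,-2],[0,0,0]],[1,[0,0,-1.5],[0,0,0]],[1,[0,0,0],[0,0,0]],[1,[0,0,0],[0,0,0]]]'
python3 - <<'E'
from h import *
def vs():
    p=telemetry.get_obs()["position"]; return np.array([(p-S)@u,(p-S)@s,p[2]])
print("v,s,z",vs(),"turn err",turn(np.radians(40),1))
for n in ["top","side"]:
    c=viewer.camera(n); save(c,n+"2")
    if n=="side":
        f=c["frame"]; cv2.imwrite("pics/crop2.png",cv2.resize(f[120:270,200:400,::-1],None,fx=4,fy=4,interpolation=cv2.INTER_CUBIC))
        p=telemetry.get_obs()["position"]; print("tcp px",proj(p,c),"edge px",proj(E0,c))
    for t in ["disc_stand","disc_edge"]:
        print(n,t,[(round(d["conf"],2),w(d["location"],c)) for d in mark_of(t,c)[:2]])
E
```

```text
clock: 4.7
position: [0.625, -0.2232, 0.031]
ee_rot: [0.282, 0.647, 0.202, 0.679]
ft_force: [-0.7, -1.1, 0.5]
grip_width: -0.002
v,s,z [-0.171 -0.002  0.031] turn err [-0.002  0.005 -0.004]
top disc_stand [(0.85, array([ 0.65 , -0.054, -0.001]))]
top disc_edge [(0.58, array([ 0.634, -0.179,  0.074]))]
tcp px (np.float64(317.69251791707876), np.float64(188.83262339077982)) edge px (np.float64(307.55804346650206), np.float64(179.64290588664494))
side disc_stand [(0.93, array([ 0.646, -0.055,  0.004]))]
side disc_edge [(0.71, array([ 0.632, -0.184,  0.075]))]
```

View pics/crop2.png

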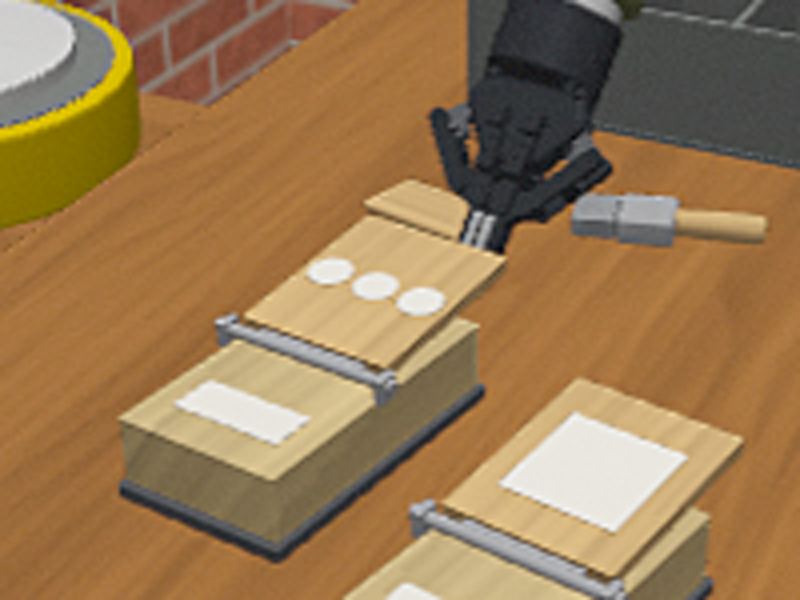

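The crop shows the shut fingertips at about (485,230), just beyond the free edge of the three-disc leaf and clear of it. Next I insert the tip under the leaf.

```bash
python3 -m crank '[[1,[0.1,0.8,-0.2],[0,0,0]],[1,[0.1,0.8,0],[0,0,0]],[1,[0.1,0.8,0],[0,0,0]],[1,[0.1,0.8,0],[0,0,0]],[1,[0.1,0.8,0],[0,0,0]],[1,[0.1,0.8,0],[0,0,0]],[1,[0.1,0.6,0],[0,0,0]],[1,[0,0,0],[0,0,0]],[1,[0,0,0],[0,0,0]]]'
cat >> h.py <<'E'
def vs():
    p=telemetry.get_obs()["position"]; return np.array([(p-S)@u,(p-S)@s,p[2]])*1000
E
python3 - <<'E'
from h import *
print("v,s,z",vs())
off=np.array([8.4,7.1]); prev=None
for k,ph in enumerate(np.arange(-13,180,12)):
    r=110-8*k/16; a=np.radians(ph); P=np.array([-r*np.cos(a),60+r*np.sin(a)])-off
    if prev is not None:
        dv,dz=(P-prev)/10; print(ph,"v,z mm",P.round(0),"d world cm",(dv*u[:2]).round(2),dz.round(2))
    prev=P
E
```

```text
clock: 5.75
position: [0.6317, -0.1686, 0.0285]
ee_rot: [0.282, 0.647, 0.203, 0.679]
ft_force: [0.8, 0.4, 0.8]
grip_width: -0.005
v,s,z [-115.707   -1.854   28.462]
-1 v,z mm [-118.   51.] d world cm [-0.03 -0.23] 2.28
11 v,z mm [-115.   74.] d world cm [0.03 0.25] 2.27
23 v,z mm [-108.   95.] d world cm [0.09 0.71] 2.16
35 v,z mm [-97. 115.] d world cm [0.14 1.13] 1.96
47 v,z mm [-82. 132.] d world cm [0.19 1.5 ] 1.67
59 v,z mm [-64. 145.] d world cm [0.23 1.81] 1.31
71 v,z mm [-43. 154.] d world cm [0.26 2.03] 0.9
83 v,z mm [-21. 158.] d world cm [0.27 2.16] 0.45
95 v,z mm [  1. 158.] d world cm [0.28 2.19] -0.01
107 v,z mm [ 22. 153.] d world cm [0.27 2.13] -0.47
119 v,z mm [ 42. 144.] d world cm [0.25 1.98] -0.9
131 v,z mm [ 60. 131.] d world cm [0.22 1.74] -1.29
143 v,z mm [ 74. 115.] d world cm [0.18 1.43] -1.62
155 v,z mm [85. 96.] d world cm [0.13 1.06] -1.88
167 v,z mm [91. 76.] d world cm [0.08 0.65] -2.05
179 v,z mm [94. 55.] d world cm [0.03 0.21] -2.13
```

```bash
python3 -m crank '[[1,[0,-0.06,0.57],[0,0,0]],[1,[0,-0.06,0.57],[0,0,0]],[1,[0,-0.06,0.57],[0,0,0]],[1,[0,-0.06,0.57],[0,0,0]],[1,[0.01,0.06,0.57],[0,0,0]],[1,[0.01,0.06,0.57],[0,0,0]],[1,[0.01,0.06,0.57],[0,0,0]],[1,[0.01,0.06,0.57],[0,0,0]],[1,[0,0,0],[0,0,0]]]'
python3 - <<'E'
from h import *
print("v,s,z",vs())
c=viewer.camera("side"); save(c,"side3"); f=c["frame"]
cv2.imwrite("pics/crop3.png",cv2.resize(f[100:260,200:400,::-1],None,fx=3,fy=3,interpolation=cv2.INTER_CUBIC))
for t in ["disc_stand","disc_edge"]: print(t,[(round(d["conf"],2),w(d["location"],c)) for d in mark_of(t,c)[:2]])
E
```

```text
clock: 6.5
position: [0.6326, -0.1687, 0.0756]
ee_rot: [0.282, 0.646, 0.203, 0.679]
ft_force: [0.4, -0.6, 1.0]
grip_width: -0.0
v,s,z [-115.727   -0.898   75.576]
disc_stand [(0.66, array([ 0.648, -0.054,  0.001]))]
disc_edge [(0.66, array([ 0.633, -0.176,  0.109])), (0.42, array([ 0.384, -0.354,  0.002]))]
```

View pics/crop3.png

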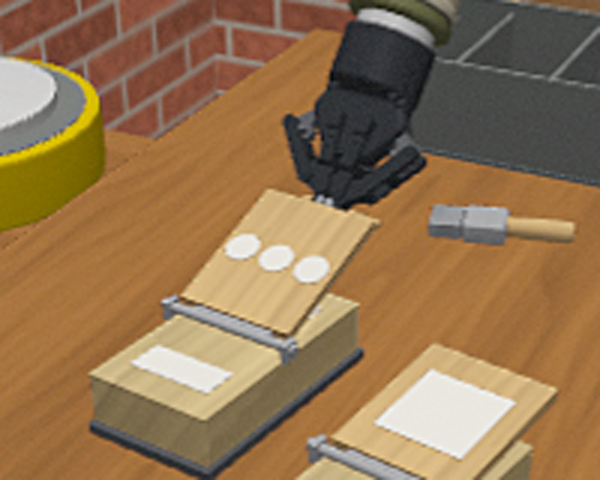

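The leaf is lifted to about 0.4 rad with the fingertips at about (330,200) beneath its edge, and the stand hasn't moved. I continue the arc.

```bash
python3 -m crank '[[1,[0.02,0.18,0.54],[0,0,0]],[1,[0.02,0.18,0.54],[0,0,0]],[1,[0.02,0.18,0.54],[0,0,0]],[1,[0.02,0.18,0.54],[0,0,0]],[1,[0.03,0.28,0.49],[0,0,0]],[1,[0.03,0.28,0.49],[0,0,0]],[1,[0.03,0.28,0.49],[0,0,0]],[1,[0.03,0.28,0.49],[0,0,0]],[1,[0.05,0.37,0.42],[0,0,0]],[1,[0.05,0.37,0.42],[0,0,0]],[1,[0.05,0.37,0.42],[0,0,0]],[1,[0.05,0.37,0.42],[0,0,0]]]'
python3 -m crank '[[1,[0.06,0.45,0.33],[0,0,0]],[1,[0.06,0.45,0.33],[0,0,0]],[1,[0.06,0.45,0.33],[0,0,0]],[1,[0.06,0.45,0.33],[0,0,0]],[1,[0.06,0.51,0.22],[0,0,0]],[1,[0.06,0.51,0.22],[0,0,0]],[1,[0.06,0.51,0.22],[0,0,0]],[1,[0.06,0.51,0.22],[0,0,0]],[1,[0,0,0],[0,0,0]]]'
python3 - <<'E'
from h import *
print("v,s,z",vs(), turn(np.radians(40),1))
c=viewer.camera("side"); save(c,"side4"); f=c["frame"]
cv2.imwrite("pics/crop4.png",cv2.resize(f[60:260,200:400,::-1],None,fx=3,fy=3,interpolation=cv2.INTER_CUBIC))
for t in ["disc_stand","disc_edge"]: print(t,[(round(d["conf"],2),w(d["location"],c)) for d in mark_of(t,c)[:2]])
E
```

```text
clock: 7.65
position: [0.6361, -0.1351, 0.1324]
ee_rot: [0.282, 0.647, 0.203, 0.679]
ft_force: [0.3, -1.0, -1.5]
grip_width: -0.003
clock: 8.4
position: [0.641, -0.0954, 0.1547]
ee_rot: [0.282, 0.647, 0.204, 0.679]
ft_force: [-0.1, -0.3, 0.2]
grip_width: -0.004
v,s,z [-41.95   -1.736 154.704] [-0.004  0.005 -0.006]
disc_stand [(0.56, array([ 0.649, -0.056,  0.004]))]
disc_edge [(0.89, array([ 0.646, -0.09 ,  0.187]))]
```

View pics/crop4.png

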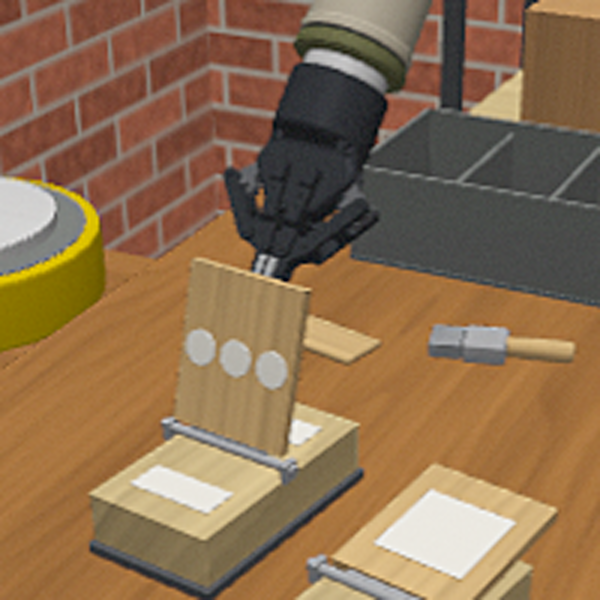

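The leaf stands at about 75°, the fingertips behind its upper part at (268,262), and the stand is in place. I carry on over the top.

```bash
python3 -m crank '[[1,[0.07,0.54,0.11],[0,0,0]],[1,[0.07,0.54,0.11],[0,0,0]],[1,[0.07,0.54,0.11],[0,0,0]],[1,[0.07,0.54,0.11],[0,0,0]],[1,[0.07,0.55,0],[0,0,0]],[1,[0.07,0.55,0],[0,0,0]],[1,[0.07,0.55,0],[0,0,0]],[1,[0.07,0.55,0],[0,0,0]],[1,[0.07,0.53,-0.12],[0,0,0]],[1,[0.07,0.53,-0.12],[0,0,0]],[1,[0.07,0.53,-0.12],[0,0,0]],[1,[0.07,0.53,-0.12],[0,0,0]]]'
python3 -m crank '[[1,[0.06,0.5,-0.22],[0,0,0]],[1,[0.06,0.5,-0.22],[0,0,0]],[1,[0.06,0.5,-0.22],[0,0,0]],[1,[0.06,0.5,-0.22],[0,0,0]],[1,[0.06,0.44,-0.32],[0,0,0]],[1,[0.06,0.44,-0.32],[0,0,0]],[1,[0.06,0.44,-0.32],[0,0,0]],[1,[0.06,0.44,-0.32],[0,0,0]],[1,[0,0,0],[0,0,0]]]'
python3 - <<'E'
from h import *
print("v,s,z",vs(), turn(np.radians(40),1))
c=viewer.camera("side"); save(c,"side5"); f=c["frame"]
cv2.imwrite("pics/crop5.png",cv2.resize(f[60:260,180:380,::-1],None,fx=3,fy=3,interpolation=cv2.INTER_CUBIC))
for t in ["disc_stand","disc_edge"]: print(t,[(round(d["conf"],2),w(d["location"],c)) for d in mark_of(t,c)[:2]])
E
```

```text
clock: 9.55
position: [0.6493, -0.0318, 0.1534]
ee_rot: [0.282, 0.647, 0.203, 0.679]
ft_force: [1.4, -1.9, 1.1]
grip_width: -0.003
clock: 10.3
position: [0.6536, 0.0065, 0.1312]
ee_rot: [0.282, 0.647, 0.203, 0.678]
ft_force: [-1.2, 0.5, 0.1]
grip_width: 0.001
v,s,z [ 60.737  -2.001 131.197] [-0.004  0.003 -0.005]
disc_stand [(0.72, array([ 0.647, -0.055, -0.001]))]
disc_edge [(0.91, array([0.663, 0.036, 0.154]))]
```

View pics/crop5.png

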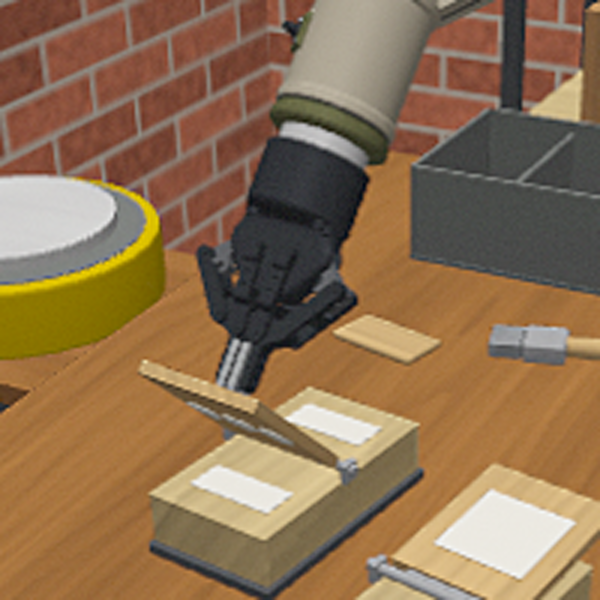

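The leaf is past the top at about 134°, with the fingertips on its face at (238,380). Now I press down.

```bash
python3 -m crank '[[1,[0.05,0.43,-0.33],[0,0,0]],[1,[0.05,0.43,-0.33],[0,0,0]],[1,[0.05,0.43,-0.33],[0,0,0]],[1,[0.05,0.43,-0.33],[0,0,0]],[1,[0.04,0.33,-0.39],[0,0,0]],[1,[0.04,0.33,-0.39],[0,0,0]],[1,[0.04,0.33,-0.39],[0,0,0]],[1,[0.04,0.33,-0.39],[0,0,0]],[1,[0.01,0.12,-0.37],[0,0,0]],[1,[0.01,0.12,-0.37],[0,0,0]],[1,[0.01,0.12,-0.37],[0,0,0]],[1,[0.01,0.12,-0.37],[0,0,0]]]'
python3 -m crank '[[1,[0,0.04,-0.25],[0,0,0]],[1,[0,0.04,-0.25],[0,0,0]],[1,[0,0.04,-0.25],[0,0,0]],[1,[0,0.04,-0.25],[0,0,0]],[1,[0,0.04,-0.2],[0,0,0]],[1,[0,0,-0.1],[0,0,0]],[1,[0,0,0],[0,0,0]]]'
python3 - <<'E'
from h import *
print("v,s,z",vs())
c=viewer.camera("side"); save(c,"side6"); f=c["frame"]
for t in ["disc_stand","disc_edge"]: print(t,[(round(d["conf"],2),w(d["location"],c)) for d in mark_of(t,c)[:2]])
print(telemetry.get_obs()["ft_force"])
E
```

```text
clock: 11.45
position: [0.6581, 0.0405, 0.0881]
ee_rot: [0.282, 0.647, 0.203, 0.679]
ft_force: [0.3, -0.6, 0.6]
grip_width: 0.0
clock: 12.03
position: [0.658, 0.0422, 0.0751]
ee_rot: [0.282, 0.647, 0.203, 0.679]
ft_force: [-0.5, 0.2, 0.8]
grip_width: -0.003
v,s,z [96.725 -2.133 75.078]
disc_stand [(0.92, array([ 0.647, -0.054,  0.002])), (0.33, array([ 0.385, -0.356,  0.005]))]
disc_edge [(0.86, array([0.669, 0.074, 0.066])), (0.24, array([ 0.712, -0.339,  0.003]))]
[ 0.349 -0.518  1.286]
```

Edge height is 66 mm, so it's nearly flat. I press the last millimetres in small steps and watch the force.

```bash
python3 -m crank '[[1,[0,0,-0.1],[0,0,0]],[1,[0,0,-0.1],[0,0,0]],[1,[0,0,0],[0,0,0]]]'; python3 -m crank '[[1,[0,0,-0.05],[0,0,0]],[1,[0,0,-0.05],[0,0,0]],[1,[0,0,0],[0,0,0]]]'
```

```text
clock: 12.43
position: [0.6581, 0.0424, 0.0733]
ee_rot: [0.282, 0.647, 0.203, 0.679]
ft_force: [0.4, 0.3, 0.6]
grip_width: 0.001
clock: 12.68
position: [0.6581, 0.0424, 0.0723]
ee_rot: [0.282, 0.647, 0.203, 0.679]
ft_force: [0.8, 0.4, 0.6]
grip_width: 0.003
```

```bash
for i in 1; do python3 -m crank '[[1,[0,0,-0.05],[0,0,0]],[1,[0,0,-0.05],[0,0,0]],[1,[0,0,0],[0,0,0]]]'; done; python3 -m crank '[[1,[0,0,-0.05],[0,0,0]],[1,[0,0,0],[0,0,0]]]'
python3 - <<'E'
from h import *
c=viewer.camera("side"); save(c,"side7"); f=c["frame"]
cv2.imwrite("pics/crop7.png",cv2.resize(f[140:260,200:360,::-1],None,fx=5,fy=5,interpolation=cv2.INTER_CUBIC))
for t in ["disc_stand","disc_edge"]: print(t,[(round(d["conf"],2),w(d["location"],c)) for d in mark_of(t,c)[:2]])
E
```

```text
clock: 12.93
position: [0.6581, 0.0424, 0.0713]
ee_rot: [0.282, 0.647, 0.203, 0.679]
ft_force: [-0.1, -0.2, 0.1]
grip_width: -0.0
clock: 13.1
position: [0.658, 0.0424, 0.0708]
ee_rot: [0.282, 0.647, 0.203, 0.679]
ft_force: [0.0, 0.9, 0.7]
grip_width: -0.006
disc_stand [(0.83, array([ 0.65 , -0.054, -0.   ])), (0.47, array([ 0.711, -0.34 ,  0.001]))]
disc_edge [(0.75, array([0.668, 0.071, 0.064]))]
```

View pics/crop7.png

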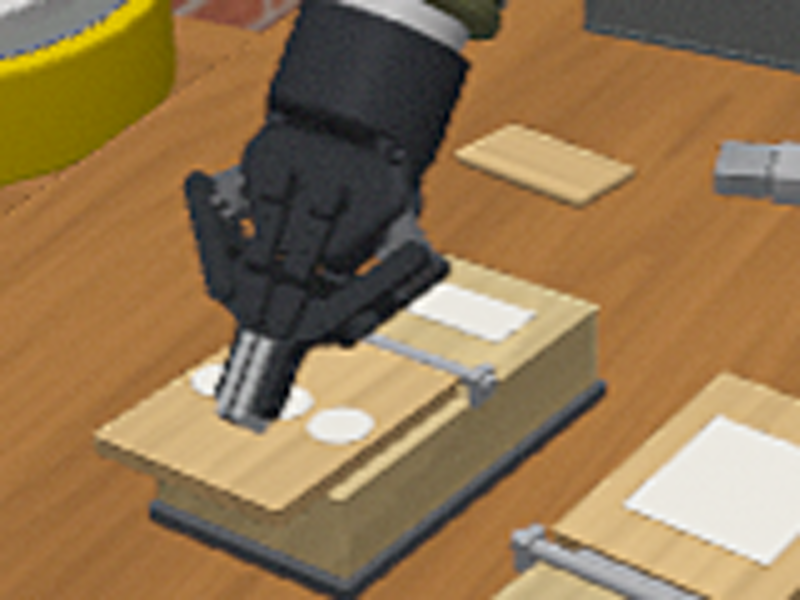

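The leaf looks nearly flat, with the fingertip at (245,425) on it. There is no end-stop force yet, so I keep going gently.

```bash
for i in 1; do python3 -m crank '[[1,[0,0,-0.05],[0,0,0]],[1,[0,0,-0.05],[0,0,0]],[1,[0,0,0],[0,0,0]],[1,[0,0,0],[0,0,0]]]'; done; python3 -m crank '[[1,[0,0,-0.05],[0,0,0]],[1,[0,0,0],[0,0,0]],[1,[0,0,0],[0,0,0]]]'
```

```text
clock: 13.58
position: [0.6581, 0.0424, 0.0702]
ee_rot: [0.282, 0.647, 0.203, 0.679]
ft_force: [-1.6, -1.1, 4.1]
grip_width: -0.0
clock: 13.83
position: [0.6582, 0.0424, 0.0701]
ee_rot: [0.282, 0.647, 0.203, 0.679]
ft_force: [-3.8, -1.7, 8.6]
grip_width: 0.0
```

Position stalls at z = 70.1 mm while the force climbs, so the end stop is reached. I hold briefly, then back off and inspect.

```bash
python3 -m crank '[[1,[0,0,-0.03],[0,0,0]],[1,[0,0,0],[0,0,0]],[1,[0,0,0],[0,0,0]],[1,[0,0,0],[0,0,0]]]'; python3 -m crank '[[1,[0,0,0.2],[0,0,0]],[1,[0,0,0.5],[0,0,0]],[1,[0,0,1.5],[0,0,0]],[1,[0,-1,2.5],[0,0,0]],[1,[0,-2,3],[0,0,0]],[1,[0,-2,3],[0,0,0]],[1,[0,-2,3],[0,0,0]],[1,[0,-3,2],[0,0,0]],[1,[0,-3,0],[0,0,0]],[1,[0,-3,0],[0,0,0]],[1,[0,-3,0],[0,0,0]],[1,[0,0,0],[0,0,0]]]'
python3 - <<'E'
from h import *
for n in ("side","top"):
  c=viewer.camera(n); save(c,n+"8"); f=c["frame"]
  if n=="side": cv2.imwrite("pics/crop8.png",cv2.resize(f[140:300,200:400,::-1],None,fx=4,fy=4,interpolation=cv2.INTER_CUBIC))
  for t in ["disc_stand","disc_edge","square_stand","square_edge"]: print(n,t,[(round(d["conf"],2),w(d["location"],c)) for d in mark_of(t,c)[:2]])
print(telemetry.get_obs()["ft_force"])
E
```

```text
clock: 14.17
position: [0.6582, 0.0424, 0.0701]
ee_rot: [0.282, 0.647, 0.203, 0.679]
ft_force: [-4.8, -2.0, 10.0]
grip_width: -0.0
clock: 15.17
position: [0.6577, -0.1557, 0.2257]
ee_rot: [0.284, 0.646, 0.198, 0.68]
ft_force: [0.8, -1.1, -0.5]
grip_width: 0.001
side disc_stand [(0.72, array([ 0.646, -0.054,  0.003]))]
side disc_edge [(0.81, array([0.669, 0.074, 0.062]))]
side square_stand [(0.88, array([0.463, 0.067, 0.   ]))]
side square_edge [(0.84, array([ 0.447, -0.067,  0.076]))]
top disc_stand [(0.66, array([ 0.381, -0.358,  0.004])), (0.62, array([ 0.647, -0.055,  0.001]))]
top disc_edge [(0.89, array([0.668, 0.075, 0.059]))]
top square_stand [(0.88, array([0.469, 0.061, 0.001]))]
top square_edge [(0.96, array([ 0.447, -0.066,  0.067]))]
[ 0.15   0.604 -1.054]
```

View pics/crop8.png

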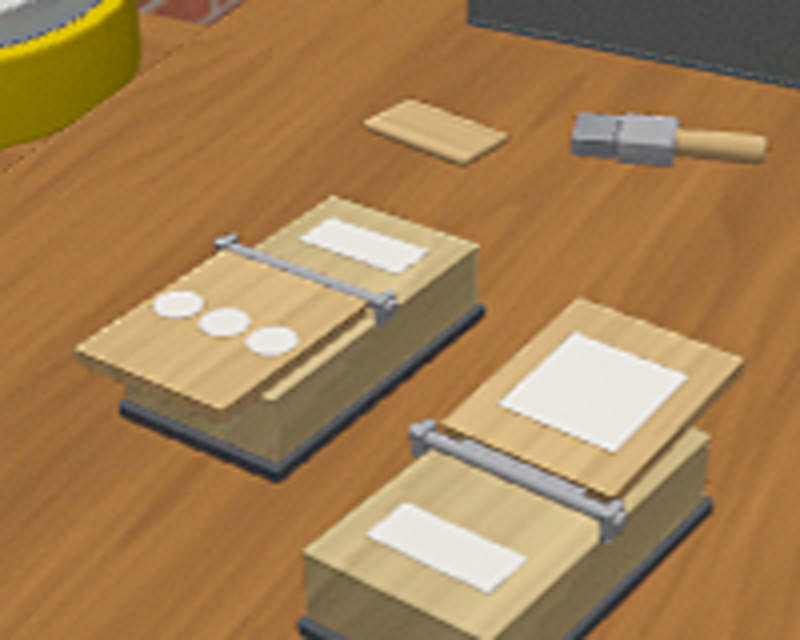

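The three-disc leaf lies flat on the empty side, with its tiles at (180–272, 305–340). The stand, rib and brush are where they were, and the arm is clear. I hand in.

```bash
python3 -c "
from workcell import manip; print(manip.hand_in())"
```

```text
the job is handed in; nothing more can be done
None
```

I turned the three-disc leaf over and pressed it flat on the other side of its spine, then handed the job in at about 15 s of the 51 s allowed. I used the shut fingertips, tilted 40°: under the overhanging edge first, then in a slow arc over the spine and down to the end stop.

**Flat:** the tip stalled at z = 70.1 mm while the upward force rose to about 10 N, so the leaf was against its stop. After I backed off, the cameras put its free edge at a height of 59–62 mm (spine 60 mm), and it looked flat in the last picture.

**Disc stand:** found within about 2 mm of its start, at (0.647, -0.055). In the last top picture the network's first guess for it was wrong, landing on the cork block. Its second guess and the side view agreed.

**Square stand and leaf:** the side view put the stand about 4 mm from its first reading and the top view about 1 mm, both within the detector's error. The edge height reads 67 mm from the top and 76 mm from the side, against 72–74 mm at the start. I take that as noise, since the arm did not go near it.

**Bystanders:** the rib and brush look unmoved in the last picture. I did not re-measure the others, but the arm did not work near them.

**Force:** the readings at the end of each move never passed about 11 N in total. I did not see the force between readings.

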